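# Square a sample rack on the loader's guide rail and slide it to the stop

### The job

The tube rack was set down crooked on the sample loader. Without lifting it, push it gently on its end blocks, at one end and the other, until its closed long side lies flush along the guide rail and both sensing pins in the rail are pressed in, then slide it along the rail up to the end stop and leave it there, flush with the rail and against the stop. Never push on the tubes, never push hard, and leave the other things on the bench alone.

Things in the scene. Friction and masses are not known exactly. Their poses are not given: they have to be found in the camera images.
- loader: Fixed sample loader with a level bed 16 mm above the bench. x points away from the robot's side, y to the end stop. Origin on the bench; bed x -120 to 130, y -204 to 176 mm. Stop: 24 mm high over the bed, face at y = 172, x = 44 to 90. Guide rail, parallel to y, face towards -x: set by hand anywhere from x = 62 to 84 mm, so find it by touch; rigid, 24 mm high, y = -188 to 169.
- pin_left (a joint): Sprung brass pin that senses the rack, in the guide rail 125 mm from the stop's face, 15 mm above the bed: 0 = standing 4 mm out of the rail's face, 0.004 m = pressed in flush, as when the rack lies against the rail. Pressing it takes only 0.2 N.
- pin_right (a joint): The same, 225 mm from the stop's face.
- rack_mid (a point): White rack, loose on the bed, 240 mm long (y), 42 wide (x), 32 high, about 0.3 kg. It stands on its two end blocks (42 x 40 x 32 mm, the last 40 mm at either end). Its +x side, closed and flat over the full length, belongs against the guide rail, its +y end against the stop. Point: its centre, 16 mm above its underside. It slides at about 1 to 4 N; pushes over 20 N are too hard.
- tubes: Two rows of ten blue-capped sample tubes held between the rack's end blocks and open to its -x side, not to be pushed on: together 30 mm wide (x), 147 mm long (y), caps up to 46 mm above the rack's underside. Origin: centre of the rack's underside; axes as the rack's. They stand back 6 mm from the end blocks' -x sides.
- rack_left (a point): On the rack's +x (rail) long side, at its very +y end, half-way up (16 mm above the underside); axes as the rack's.
- rack_right (a point): On the rack's +x (rail) long side, at its very -y end, half-way up (16 mm above the underside); axes as the rack's.
- microplate: Bystander: white well plate 85 x 127 x 13 mm lying on the bench left of the loader; origin at the centre of its underside.
- tip_box: Bystander: blue pipette-tip box 80 x 118 x 52 mm on the bench right of the loader; origin at the centre of its underside.
- reagent_bottle: Bystander: blue bottle, 48 mm across, 95 mm high, on the bench right of the loader; origin at the centre of its underside.
- amber_bottle: Bystander: brown jar, 72 mm across, 120 mm high, on the bench left of the loader; origin at the centre of its underside.

How it is judged:
By the outcome, as a careful person would: the job done as asked, in the order asked, and still so for the second after the job is handed in, with the robot touching nothing.
It also fails if it takes over 70 s, if anything falls off the work surface, if the arm or the gripper's body presses on something with over 40 N, if the wrist force passes 120 N, or if a joint passes its speed limit or range.

### The arm

A 6-joint arm with a two-finger parallel gripper is mounted at the origin on the work surface. World frame = base frame: x ahead of the robot, y to its left, z up, the work surface at z = 0. Lengths are in m, angles in rad, forces in N, time in s.
With the tool pointing down it reaches from about 0.375 to 0.975 m from the base axis. Payload 3.8 kg.
Tool frame: the origin (TCP) lies at the very end of the fingers, on their centre line; the grasp point (between the pads) lies 19 mm behind it; x points along the fingers, z is the direction in which the jaws open and shut, and the axes are right-handed (so a half turn about x gives the same grasp; the last joint's range is limited). The gripper opens to 88 mm and grips with 3 to 60 N. Pads are 18 mm wide; open, the fingers measure 123 mm over their backs; the gripper's body (75 mm by 187 mm) begins 45 mm behind the grasp point.
Start: joints at [1.237, 0.264, 1.604, -0, 1.274, -0.037], TCP at [0.197, 0.645, 0.239] pointing down, gripper open.
Joint ranges: [-2.63, 2.63], [-0.94, 2.18], [0.31, 2.57], [-1.31, 4.45], [0, 2.66], [-2.55, 2.55]. Speed limits (rad/s): [2.57, 2.57, 3.14, 3.14, 3.14, 3.14].

### API

Orientations are given as a unit quaternion [w, x, y, z].
In Python, from plant import readout, read_camera, arm gives the robot as it stands.
- The arm moves only by the tool step_arm, never from a script. Its argument "rows" is a list of rows, each a list of 4 numbers: the shift along the tool's x, y, z in mm, then the turn about the tool's x in rad. A call has 1 to 10 rows; each row shifts and turns the commanded pose from where the row before left it, along the tool's axes as they then stand; what a row does not reach is not made up. A row lasts 1/10 s, in which the tool goes at most 50 mm and 8.59 degrees, less where a joint would pass 70% of its speed; a pose out of reach is approached as far as the arm can. A call with a gripper value outside its range is refused whole. "claw" is the opening, from 0 (shut) to 1 (fully open), set as the call begins (left out, the last holds). The fingers move at their own pace and stop on an object; "newtons" is the grip in N (left out, the last holds). Time passes only in rows, so rows that do not move let the fingers close. It gives the time, the measured TCP pose, the force and the opening at its end, in the units of the state.
- readout.get_state(): the state, without advancing time (a new reading comes with each control period).
- read_camera(name): name is "scene" or "top" or "wrist"; returns a dict with "color" (400x640x3 uint8, red, green, blue), "vertical_fov" (degrees; the focal length in pixels is half the picture's height over the tangent of half this angle, whatever the lens; pixels are square), "cx", "cy" (the principal point, pixels), "position" and "attitude" of the camera in the world; the wrist camera has in their place "T_tool_cam" (4x4, takes a point from camera to tool coordinates, whose origin is the TCP and whose axes are the tool frame's). Camera axes: x right, y up, looking along -z (the intrinsics and any distortion apply to the point x, -y, -z); pixel columns grow to the right and rows downward; lengths in m; the calibration is good to about 2 mm. The wrist camera is an equidistant fisheye: a pixel r from the principal point sees the ray r / f radians off the axis. A picture is of the moment at which its call begins: read the wrist's pose just before it. There is no depth.
- arm.job_done(): hands the job in, once; it reports no verdict.
The state is a dict: "time_s": time; "joints": joint angles; "joint_velocities": joint speeds; "joint_torque": joint torques, N m; "tool_pos": TCP position; "tool_rot": TCP orientation; "ft_force": force on the tool from outside, world axes, zero at the start; "wrist_torque": the same for the moment, N m; "grip_width": finger opening in m.
Only numpy, scipy, OpenCV 4.12 (cv2) and the standard library are available. Lean on these libraries where they do the work, as an engineer would, in place of code of your own. Each camera call takes 0.05 s, during which the arm holds its last target. There are 200 camera calls.

## Working session

There is one attempt and no reset: what is moved stays moved. The work goes in short steps, Python scripts to look and compute and a tool call to move; the robot and the scene stay as the last step left them, time stands still between calls to the robot, and variables do not carry over. Pictures are saved under pics/ and viewed, about 8 in all and at most 12, crops included, and the job is handed in when it is done.

Besides the shell and the picture viewer there is one more tool, called after "Emit:" as a command line: name --pt "numbers of a row" for each row, then --argument value for the rest. step_arm: Moves the arm, as the interface text tells. Its arguments: {"type":"object","properties":{"rows":{"type":"array"},"claw":{"type":"number"},"newtons":{"type":"number"}},"required":["rows"]}

```bash
ls; mkdir -p pics; python3 - <<'E'
from plant import readout, read_camera, arm
import cv2
s=readout.get_state()
for k,v in s.items(): print(k,v)
for n in("top","scene"):
    d=read_camera(n); cv2.imwrite(f"pics/{n}0.png",d["color"][...,::-1])
    print(n,{k:v for k,v in d.items() if k!="color"})
E
```

```text
pics
time_s 0.0
joints [ 1.23709748e+00  2.64799082e-01  1.60532484e+00 -1.17985411e-05
  1.27369756e+00 -3.68822359e-02]
joint_velocities [-9.82132636e-04  1.13273031e-03 -5.34372478e-04 -7.72375947e-04
 -1.13906779e-03 -2.35880779e-05]
joint_torque [ 5.24802635e-04 -5.02110422e+01 -3.56877601e+01  7.29596615e-02
  2.94510671e-02 -1.58136322e-04]
tool_pos [0.19719036 0.64483397 0.2373836 ]
tool_rot [ 0.56778675 -0.42102081  0.5690829   0.4201242 ]
ft_force [ 0.03704584 -0.16060122  0.26942344]
wrist_torque [ 0.00824477 -0.01021502  0.02258102]
grip_width 0.08827717695408867
top {'vertical_fov': 47.0458049771655, 'cx': 325.37182452494824, 'cy': 198.99521408918605, 'position': array([0.35423065, 0.00741277, 1.32594407]), 'attitude': array([ 0.71016373,  0.05738019, -0.05738202, -0.69934418])}
scene {'vertical_fov': 44.68703263658608, 'cx': 322.6873407228471, 'cy': 206.52152949537185, 'position': array([1.18203193, 0.4211317 , 1.17691923]), 'attitude': array([0.44598761, 0.13560239, 0.26439261, 0.84427696])}
```

View pics/top0.png

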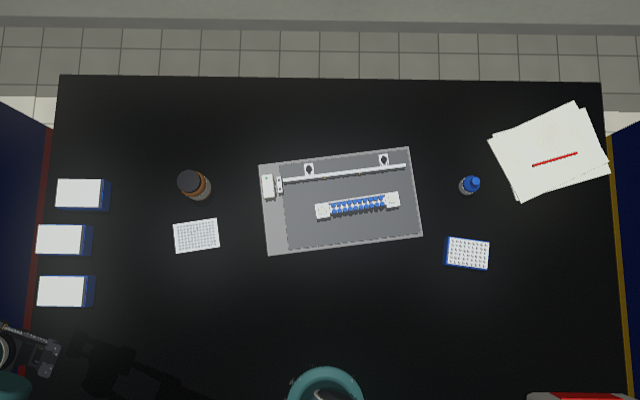

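View pics/scene0.png

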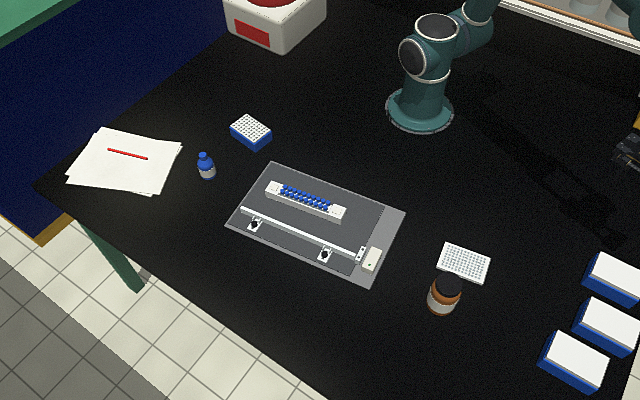

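The top view shows the loader at about (258–423, 147–255), the stop at upper left (270,185), the rail at (285,180)–(405,165), and the rack at (316,210)–(399,198). I'll zoom in to take measurements.

```bash
python3 - <<'E'
import cv2
a=cv2.imread("pics/top0.png")[140:262,250:430]
cv2.imwrite("pics/c1.png",cv2.resize(a,None,fx=4.4,fy=4.4,interpolation=cv2.INTER_CUBIC))
E
```

```text
(no output)
```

View pics/c1.png

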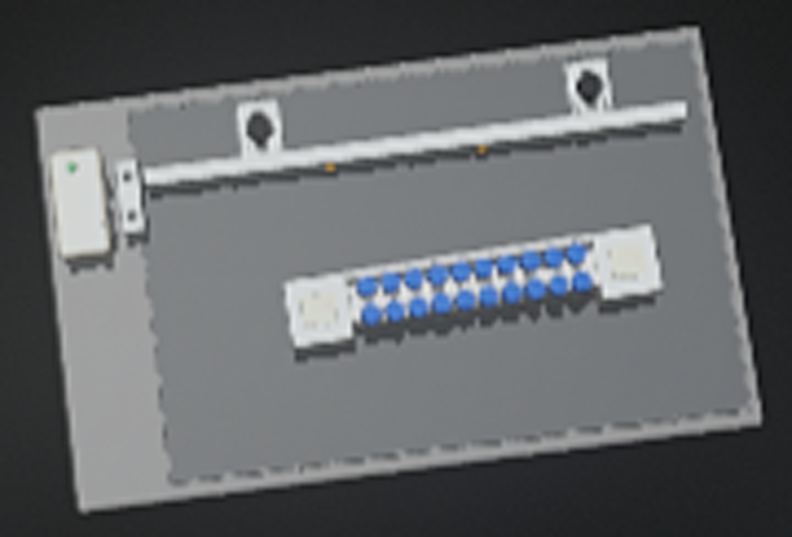

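Zoomed crop: the rail face's top edge runs from about (147,186) to (686,118), with pins at (330,167) and (482,148). The stop face is at x≈144. The rack's top corners are about (285,284), (296,348), (650,226) and (662,290), and its +y end is on the left.

```bash
cat > h.py <<'E'
import numpy as np
from scipy.spatial.transform import Rotation as R
def ray(d,u,v,z):
    f=200/np.tan(np.radians(d["vertical_fov"]/2))
    q=d["attitude"]; r=R.from_quat([q[1],q[2],q[3],q[0]])
    w=r.apply([(u-d["cx"])/f,-(v-d["cy"])/f,-1.]); p=np.array(d["position"])
    return (p+w*(z-p[2])/w[2])
D=dict(vertical_fov=47.0458049771655,cx=325.37182452494824,cy=198.99521408918605,position=[0.35423065,0.00741277,1.32594407],attitude=[0.71016373,0.05738019,-0.05738202,-0.69934418])
def crop(u,v,z): return ray(D,250+(u+.5)/4.4-.5,140+(v+.5)/4.4-.5,z)
E
python3 - <<'E'
from h import *
np.set_printoptions(precision=4,suppress=True)
def P(n,u,v,z):
    p=crop(u,v,z); print(n,p[:2]); return p[:2]
c=[P("bed",*x,.016) for x in((38,107),(698,28),(762,422),(82,512))]
a=P("railL",147,186,.040);b=P("railR",686,118,.040)
P("pinL",330,167,.031);P("pinR",482,148,.031);P("stop top",143,160,.04);P("stop bot",145,234,.04)
k=[P("rack",*x,.048) for x in((285,284),(296,348),(650,226),(662,290))]
ang=lambda d:np.degrees(np.arctan2(-d[0],d[1]))
print("yaw bed",ang(c[0]-c[1]),ang(c[3]-c[2]),"rail",ang(a-b),"rack",ang(k[0]-k[2]),ang(k[1]-k[3]),np.linalg.norm(k[0]-k[2]),np.linalg.norm(c[0]-c[1]),np.linalg.norm(c[0]-c[3]))
E
```

```text
bed [0.6698 0.207 ]
bed [ 0.731  -0.2326]
bed [ 0.4677 -0.2704]
bed [0.403  0.1683]
railL [0.6126 0.1306]
railR [ 0.6633 -0.2195]
pinL [0.6289 0.0122]
pinR [ 0.6432 -0.0872]
stop top [0.6298 0.1337]
stop bot [0.581  0.1309]
rack [0.5485 0.0397]
rack [0.5074 0.0319]
rack [ 0.5898 -0.1941]
rack [ 0.5484 -0.2013]
yaw bed 7.9149668604374055 8.385724545182212 rail 8.232375051880902 rack 10.021212547364296 9.946901390743648 0.23738984095982352 0.44379942594391786 0.2696313078838307
```

```bash
cat >> h.py <<'E'
psi=np.radians(8.2); ex=np.array([np.cos(psi),np.sin(psi),0]); ey=np.array([-np.sin(psi),np.cos(psi),0])
O=np.array([0.6054,0.1323,0])-.067*ex-.172*ey
toL=lambda p:np.array([(p-O)@ex,(p-O)@ey,p[2]])*1000
def TR(s):
    q=s["tool_rot"]; return R.from_quat([q[1],q[2],q[3],q[0]]).as_matrix()
def rep(s,tgtL=None):
    T=TR(s); p=np.array(s["tool_pos"])
    print("t",s["time_s"],"L mm",toL(p).round(2),"F loader",[round(float(s["ft_force"]@e),2) for e in(ex,ey)],round(s["ft_force"][2],2))
    print("tool axes(x,y,z) in loader deg of z:",np.degrees(np.arctan2(T[:,2]@ey,T[:,2]@ex)).round(2),"x",T[:,0].round(4))
    if tgtL is not None:
        w=O+tgtL[0]/1000*ex+tgtL[1]/1000*ey+np.array([0,0,tgtL[2]/1000]); print("tool delta mm",(T.T@(w-p)*1000).round(1))
E
python3 - <<'E'
from h import *
from plant import readout
for n,u,v in(("c",285,284),("c",296,348),("c",650,226),("c",662,290)): print(toL(crop(u,v,.048)).round(1))
for u,v in((147,186),(686,118)): print("rail",toL(crop(u,v,.04)).round(1))
rep(readout.get_state(),[-80,50,237])
E
```

```text
[-2.5 88.5 48. ]
[-44.3  86.6  48. ]
[   5.  -148.8   48. ]
[ -37.  -150.1   48. ]
rail [ 73.9 169.3  40. ]
rail [  74.1 -184.5   40. ]
t 0.1 L mm [-263.92  737.56  237.54] F loader [-0.24, -0.93] 0.01
tool axes(x,y,z) in loader deg of z: 64.8 x [-6.0e-04 -1.9e-03 -1.0e+00]
tool delta mm [   1.6 -459.2 -543.8]
```

Emit:
step_arm --pt "0 0 0 0.1414" --pt "0 0 0 0.1414" --pt "0 0 0 0.1414" --pt "0 0 0 0.1414" --pt "0 0 0 0.1414" --pt "0 0 0 0.1414" --pt "0 0 0 0.1414" --pt "0 0 0 0.1414" --pt "0 0 0 0" --claw 0 --newtons 40

```text
time_s: 1.0
tool_pos: [0.1973, 0.6451, 0.238]
tool_rot: [0.705, -0.051, 0.705, 0.05]
ft_force: [0.5, -0.5, 0.0]
grip_width: 0.018
```

```bash
python3 - <<'E'
from h import *
from plant import readout
rep(readout.get_state(),[-100,68,150])
E
```

```text
t 1.0 L mm [-263.78  737.77  237.99] F loader [0.39, -0.59] 0.01
tool axes(x,y,z) in loader deg of z: -0.04 x [-4.0e-04 -1.2e-03 -1.0e+00]
tool delta mm [  88.6 -669.6  164.3]
```

Emit:
step_arm --pt "0 -40 10 0" --pt "0 -40 10 0" --pt "0 -40 10 0" --pt "0 -40 10 0" --pt "0 -40 10 0" --pt "0 -40 10 0" --pt "0 -40 10 0" --pt "0 -40 10 0" --pt "0 -40 10 0" --pt "0 -40 10 0"

```text
time_s: 2.0
tool_pos: [0.3534, 0.2622, 0.2386]
tool_rot: [0.705, -0.052, 0.705, 0.052]
ft_force: [0.3, 0.1, 0.5]
grip_width: 0.0005
```

Emit:
step_arm --pt "0 -40 10 0" --pt "0 -40 10 0" --pt "0 -40 10 0" --pt "0 -40 10 0" --pt "0 -40 10 0" --pt "0 -40 10 0" --pt "40 -30 4 0" --pt "40 0 0 0" --pt "0 0 0 0" --pt "0 0 0 0"

```text
time_s: 3.0
tool_pos: [0.4542, 0.0059, 0.1585]
tool_rot: [0.704, -0.051, 0.706, 0.051]
ft_force: [0.7, 0.3, 0.2]
grip_width: 0.0004
```

```bash
python3 - <<'E'
from h import *
from plant import readout,read_camera
import cv2
rep(readout.get_state(),[-100,68,28])
d=read_camera("wrist"); cv2.imwrite("pics/w1.png",d["color"][...,::-1])
d=read_camera("top"); cv2.imwrite("pics/t1.png",cv2.resize(d["color"][140:262,250:430,::-1],None,fx=4.4,fy=4.4,interpolation=cv2.INTER_CUBIC))
E
```

```text
t 3.0 L mm [-100.7    68.41  158.47] F loader [0.72, 0.18] 0.18
tool axes(x,y,z) in loader deg of z: 0.08 x [-2.6e-03  3.0e-04 -1.0e+00]
tool delta mm [130.5  -0.5   1. ]
```

View pics/w1.png

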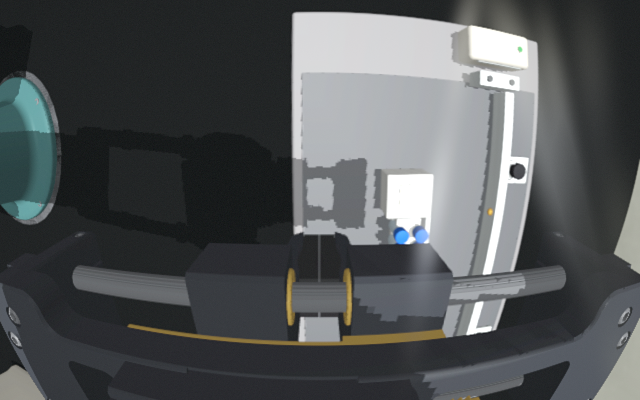

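The wrist picture shows the rack's left end block at (385–432, 170–218). The tubes begin at row 235, and the closed fingers are just to the -x side. The fingers line up with the block, so I'll descend.

Emit:
step_arm --pt "40 0 0 0" --pt "40 0 0 0" --pt "30 0 0 0" --pt "15 0 0 0" --pt "7 0 0 0" --pt "0 0 0 0" --pt "0 0 10 0" --pt "0 0 10 0" --pt "0 0 3 0" --pt "0 0 0 0"

```text
time_s: 4.1
tool_pos: [0.4796, 0.0091, 0.0278]
tool_rot: [0.706, -0.051, 0.705, 0.05]
ft_force: [0.2, -0.3, 0.3]
grip_width: 0.0007
```

```bash
python3 - <<'E'
from h import *
from plant import readout
rep(readout.get_state())
E
```

```text
t 4.1 L mm [-75.08  67.97  27.77] F loader [0.11, -0.35] 0.34
tool axes(x,y,z) in loader deg of z: -0.0 x [ 2.1e-03 -1.0e-04 -1.0e+00]
```

Next I'll go in slowly until I make contact.

Emit:
step_arm --pt "0 0 2 0" --pt "0 0 2 0" --pt "0 0 2 0" --pt "0 0 2 0" --pt "0 0 2 0" --pt "0 0 2 0" --pt "0 0 2 0" --pt "0 0 2 0"

```text
time_s: 4.9
tool_pos: [0.4938, 0.0113, 0.0268]
tool_rot: [0.705, -0.05, 0.705, 0.05]
ft_force: [1.7, 0.1, 0.2]
grip_width: 0.0004
```

Emit:
step_arm --pt "0 0 2 0" --pt "0 0 2 0" --pt "0 0 2 0" --pt "0 0 2 0" --pt "0 0 2 0" --pt "0 0 2 0" --pt "0 0 2 0" --pt "0 0 2 0"

```text
time_s: 5.7
tool_pos: [0.5075, 0.0137, 0.0266]
tool_rot: [0.704, -0.05, 0.707, 0.051]
ft_force: [-6.1, -0.0, 6.3]
grip_width: 0.0001
```

```bash
python3 - <<'E'
from h import *
from plant import readout
rep(readout.get_state())
E
```

```text
t 5.7 L mm [-46.84  68.58  26.61] F loader [-6.0, 0.85] 6.29
tool axes(x,y,z) in loader deg of z: -0.02 x [-4.5e-03  2.0e-04 -1.0e+00]
```

```bash
python3 - <<'E'
from h import *
from plant import readout,read_camera
import cv2
rep(readout.get_state())
a=[read_camera("top")["color"][140:262,250:430,::-1],read_camera("scene")["color"][150:290,215:415,::-1]]
a=[cv2.resize(x,(800,int(800*x.shape[0]/x.shape[1])),interpolation=cv2.INTER_CUBIC) for x in a]
b=cv2.resize(cv2.vconcat(a),None,fx=.54,fy=.54); print(b.shape)
cv2.imwrite("pics/d1.png",a[0]);cv2.imwrite("pics/d2.png",a[1])
rep(readout.get_state())
E
```

```text
t 5.7 L mm [-46.84  68.58  26.61] F loader [-6.0, 0.85] 6.29
tool axes(x,y,z) in loader deg of z: -0.02 x [-4.5e-03  2.0e-04 -1.0e+00]
(595, 432, 3)
t 5.8 L mm [-45.99  68.54  26.62] F loader [-4.17, 2.39] 3.17
tool axes(x,y,z) in loader deg of z: -0.02 x [-2.7e-03  3.0e-04 -1.0e+00]
```

View pics/d2.png

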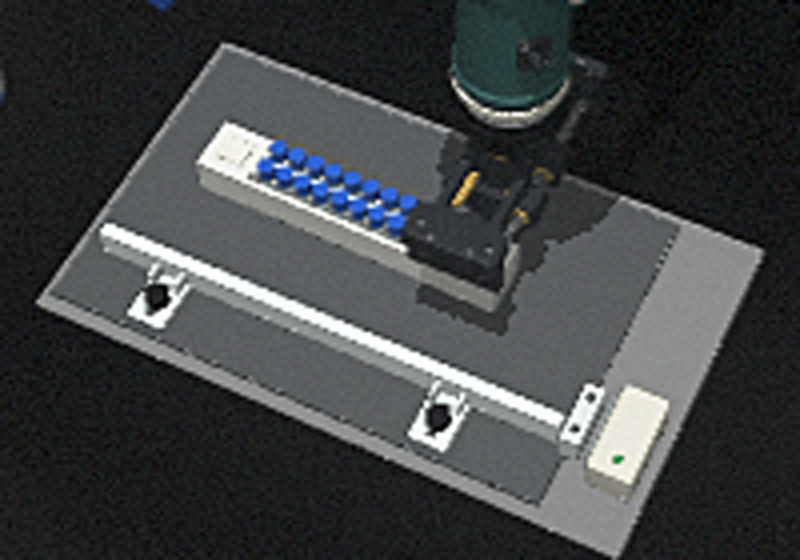

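The left block is being pushed on cleanly. The fingers touch only the block, at lower centre-right, and the rack is turning.

Emit:
step_arm --pt "0 0 2 0" --pt "0 0 2 0" --pt "0 0 2 0" --pt "0 0 2 0" --pt "0 0 2 0" --pt "0 0 2 0" --pt "0 0 0 0"

```text
time_s: 6.5
tool_pos: [0.522, 0.0153, 0.0268]
tool_rot: [0.706, -0.05, 0.705, 0.05]
ft_force: [-2.0, 0.4, -1.2]
grip_width: 0.0002
```

```bash
python3 - <<'E'
from h import *
from plant import readout
rep(readout.get_state())
E
```

```text
t 6.5 L mm [-32.27  68.07  26.84] F loader [-1.94, 0.65] -1.23
tool axes(x,y,z) in loader deg of z: -0.02 x [ 7.e-04 -0.e+00 -1.e+00]
```

Emit:
step_arm --pt "0 0 -20 0" --pt "0 0 -23 0" --pt "0 -30 0 0" --pt "0 -40 0 0" --pt "0 -40 0 0" --pt "0 -40 0 0" --pt "0 -35 0 0" --pt "0 -13 0 0" --pt "0 0 0 0"

```text
time_s: 7.4
tool_pos: [0.508, -0.1886, 0.0273]
tool_rot: [0.706, -0.05, 0.705, 0.049]
ft_force: [-0.2, 0.3, -0.5]
grip_width: 0.0005
```

```bash
python3 - <<'E'
from h import *
from plant import readout,read_camera
import cv2
rep(readout.get_state())
x=read_camera("top")["color"][140:262,250:430,::-1]
cv2.imwrite("pics/t2.png",cv2.resize(x,None,fx=4.4,fy=4.4,interpolation=cv2.INTER_CUBIC))
E
```

```text
t 7.4 L mm [ -75.13 -131.76   27.33] F loader [-0.19, 0.38] -0.47
tool axes(x,y,z) in loader deg of z: -0.17 x [ 1.9e-03 -8.0e-04 -1.0e+00]
```

View pics/t2.png

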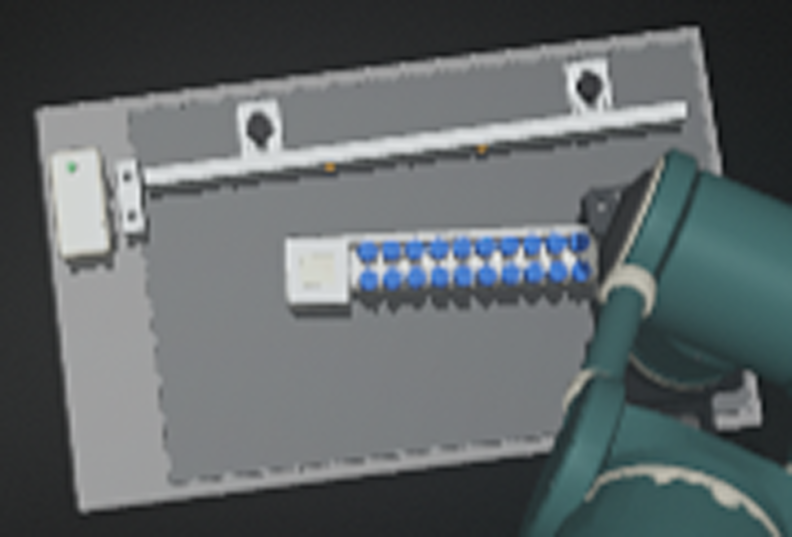

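The left block is now at (288–350, 238–303) and the rack lies about 6° the other way, as intended. Next I'll push the right block by about twice that.

Emit:
step_arm --pt "0 0 3 0" --pt "0 0 2 0" --pt "0 0 2 0" --pt "0 0 2 0" --pt "0 0 2 0" --pt "0 0 2 0" --pt "0 0 2 0" --pt "0 0 2 0" --pt "0 0 2 0" --pt "0 0 2 0"

```text
time_s: 8.45
tool_pos: [0.5279, -0.1839, 0.0268]
tool_rot: [0.705, -0.05, 0.705, 0.05]
ft_force: [0.4, -0.5, -0.0]
grip_width: 0.0001
```

Emit:
step_arm --pt "0 0 2 0" --pt "0 0 2 0" --pt "0 0 2 0" --pt "0 0 2 0" --pt "0 0 2 0" --pt "0 0 2 0" --pt "0 0 2 0" --pt "0 0 2 0" --pt "0 0 2 0" --pt "0 0 2 0"

```text
time_s: 9.45
tool_pos: [0.5478, -0.1809, 0.0268]
tool_rot: [0.705, -0.05, 0.705, 0.05]
ft_force: [-2.1, -1.7, 0.6]
grip_width: -0.0003
```

Emit:
step_arm --pt "0 0 2 0" --pt "0 0 2 0" --pt "0 0 2 0" --pt "0 0 2 0" --pt "0 0 2 0" --pt "0 0 2 0" --pt "0 0 2 0" --pt "0 0 2 0" --pt "0 0 2 0" --pt "0 0 2 0"

```text
time_s: 10.45
tool_pos: [0.5675, -0.1781, 0.0268]
tool_rot: [0.705, -0.05, 0.705, 0.05]
ft_force: [-0.8, -0.1, 0.1]
grip_width: 0.0002
```

```bash
python3 - <<'E'
from h import *
from plant import readout
rep(readout.get_state())
for u,v in((288,238),(290,303),(350,236)): print(toL(crop(u,v,.048)).round(1))
E
```

```text
t 10.45 L mm [ -14.74 -129.82   26.8 ] F loader [-0.79, -0.02] 0.09
tool axes(x,y,z) in loader deg of z: -0.02 x [-0.e+00  1.e-04 -1.e+00]
[26.9 82.9 48. ]
[-15.1  86.8  48. ]
[23.1 43.2 48. ]
```

Emit:
step_arm --pt "0 0 -20 0" --pt "0 0 -25 0" --pt "0 34 0 0" --pt "0 40 0 0" --pt "0 40 0 0" --pt "0 40 0 0" --pt "0 32 0 0" --pt "0 8 0 0" --pt "0 0 0 0" --pt "0 0 10 0"

```text
time_s: 11.45
tool_pos: [0.5049, 0.0083, 0.0268]
tool_rot: [0.705, -0.051, 0.705, 0.05]
ft_force: [-0.1, -0.1, 0.0]
grip_width: 0.0005
```

Emit:
step_arm --pt "0 0 6 0" --pt "0 0 2 0" --pt "0 0 2 0" --pt "0 0 2 0" --pt "0 0 2 0" --pt "0 0 2 0" --pt "0 0 2 0" --pt "0 0 2 0" --pt "0 0 2 0" --pt "0 0 2 0"

```text
time_s: 12.45
tool_pos: [0.5275, 0.0123, 0.0266]
tool_rot: [0.704, -0.051, 0.706, 0.051]
ft_force: [-6.2, -0.9, 6.6]
grip_width: 0.0004
```

Emit:
step_arm --pt "0 0 2 0" --pt "0 0 2 0" --pt "0 0 2 0" --pt "0 0 2 0" --pt "0 0 2 0" --pt "0 0 2 0" --pt "0 0 2 0" --pt "0 0 2 0" --pt "0 0 2 0" --pt "0 0 2 0"

```text
time_s: 13.45
tool_pos: [0.5471, 0.0153, 0.0266]
tool_rot: [0.704, -0.05, 0.707, 0.051]
ft_force: [-4.7, -0.1, 4.9]
grip_width: 0.0003
```

```bash
python3 - <<'E'
from h import *
from plant import readout
rep(readout.get_state())
E
```

```text
t 13.45 L mm [-7.43 64.56 26.63] F loader [-4.69, 0.61] 4.92
tool axes(x,y,z) in loader deg of z: -0.02 x [-3.5e-03  2.0e-04 -1.0e+00]
```

Emit:
step_arm --pt "0 0 2 0" --pt "0 0 2 0" --pt "0 0 2 0" --pt "0 0 2 0" --pt "0 0 2 0" --pt "0 0 0 0"

```text
time_s: 14.05
tool_pos: [0.558, 0.0168, 0.0266]
tool_rot: [0.705, -0.05, 0.706, 0.051]
ft_force: [-3.6, 0.7, 2.1]
grip_width: 0.0007
```

Emit:
step_arm --pt "0 0 -25 0" --pt "0 0 -15 0" --pt "0 -34 0 0" --pt "0 -40 0 0" --pt "0 -40 0 0" --pt "0 -40 0 0" --pt "0 -32 0 0" --pt "0 -8 0 0" --pt "0 0 0 0" --pt "0 0 10 0"

```text
time_s: 15.05
tool_pos: [0.5553, -0.1788, 0.0262]
tool_rot: [0.705, -0.05, 0.706, 0.051]
ft_force: [-0.4, 0.3, -0.1]
grip_width: 0.0003
```

Emit:
step_arm --pt "0 0 2 0" --pt "0 0 2 0" --pt "0 0 2 0" --pt "0 0 2 0" --pt "0 0 2 0" --pt "0 0 2 0" --pt "0 0 2 0" --pt "0 0 2 0" --pt "0 0 2 0"

```text
time_s: 15.95
tool_pos: [0.5736, -0.1773, 0.0267]
tool_rot: [0.705, -0.05, 0.706, 0.05]
ft_force: [-3.0, -2.2, 3.1]
grip_width: 0.0003
```

```bash
python3 - <<'E'
from h import *
from plant import readout
rep(readout.get_state())
E
```

```text
t 15.95 L mm [  -8.61 -129.91   26.69] F loader [-3.26, -1.72] 3.13
tool axes(x,y,z) in loader deg of z: -0.01 x [-0.0018 -0.     -1.    ]
```

Emit:
step_arm --pt "0 0 2 0" --pt "0 0 2 0" --pt "0 0 2 0" --pt "0 0 2 0" --pt "0 0 2 0" --pt "0 0 2 0" --pt "0 0 2 0" --pt "0 0 0 0"

```text
time_s: 16.75
tool_pos: [0.5886, -0.175, 0.0268]
tool_rot: [0.705, -0.05, 0.705, 0.05]
ft_force: [-0.5, -0.8, 0.2]
grip_width: 0.0006
```

Emit:
step_arm --pt "0 0 -10 0" --pt "0 0 -15 0" --pt "0 34 0 0" --pt "0 40 0 0" --pt "0 40 0 0" --pt "0 40 0 0" --pt "0 32 0 0" --pt "0 8 0 0" --pt "0 0 0 0" --pt "0 0 10 0"

```text
time_s: 17.75
tool_pos: [0.545, 0.014, 0.0267]
tool_rot: [0.705, -0.051, 0.706, 0.05]
ft_force: [-0.2, -0.2, -0.6]
grip_width: 0.0002
```

Emit:
step_arm --pt "0 0 2 0" --pt "0 0 2 0" --pt "0 0 2 0" --pt "0 0 2 0" --pt "0 0 2 0" --pt "0 0 2 0" --pt "0 0 2 0"

```text
time_s: 18.45
tool_pos: [0.5596, 0.0167, 0.0268]
tool_rot: [0.705, -0.05, 0.705, 0.05]
ft_force: [-0.6, 0.1, 0.1]
grip_width: 0.0003
```

Emit:
step_arm --pt "0 0 1 0" --pt "0 0 1 0" --pt "0 0 1 0" --pt "0 0 1 0"

```text
time_s: 18.85
tool_pos: [0.5619, 0.0173, 0.0267]
tool_rot: [0.704, -0.05, 0.707, 0.051]
ft_force: [-5.1, 0.2, 6.2]
grip_width: 0.0007
```

```bash
python3 - <<'E'
from h import *
from plant import readout
rep(readout.get_state())
E
```

```text
t 18.85 L mm [ 7.52 64.36 26.73] F loader [-4.97, 0.96] 6.16
tool axes(x,y,z) in loader deg of z: -0.01 x [-3.5e-03 -1.0e-04 -1.0e+00]
```

Emit:
step_arm --pt "0 0 1 0" --pt "0 0 1 0" --pt "0 0 1 0"

```text
time_s: 19.15
tool_pos: [0.5647, 0.0178, 0.0267]
tool_rot: [0.704, -0.05, 0.707, 0.051]
ft_force: [-6.6, -0.2, 5.6]
grip_width: 0.0005
```

Emit:
step_arm --pt "0 0 1 0" --pt "0 0 1 0"

```text
time_s: 19.35
tool_pos: [0.5667, 0.0181, 0.0267]
tool_rot: [0.704, -0.05, 0.707, 0.051]
ft_force: [-6.0, 0.3, 6.3]
grip_width: 0.0008
```

Emit:
step_arm --pt "0 0 1 0" --pt "0 0 1 0"

```text
time_s: 19.55
tool_pos: [0.5687, 0.0184, 0.0267]
tool_rot: [0.704, -0.05, 0.707, 0.051]
ft_force: [-5.6, 0.4, 5.4]
grip_width: 0.0007
```

Emit:
step_arm --pt "0 0 1 0"

```text
time_s: 19.65
tool_pos: [0.5696, 0.0186, 0.0267]
tool_rot: [0.704, -0.05, 0.707, 0.051]
ft_force: [-6.3, -0.4, 5.2]
grip_width: 0.0003
```

Emit:
step_arm --pt "0 0 1 0"

```text
time_s: 19.75
tool_pos: [0.5705, 0.0188, 0.0267]
tool_rot: [0.704, -0.05, 0.707, 0.051]
ft_force: [-5.4, 0.1, 6.5]
grip_width: 0.0005
```

Emit:
step_arm --pt "0 0 0.5 0"

```text
time_s: 19.85
tool_pos: [0.5712, 0.0188, 0.0267]
tool_rot: [0.704, -0.05, 0.707, 0.051]
ft_force: [-6.4, 0.6, 5.0]
grip_width: 0.0002
```

Emit:
step_arm --pt "0 0 1 0"

```text
time_s: 19.95
tool_pos: [0.5716, 0.0189, 0.0267]
tool_rot: [0.704, -0.05, 0.707, 0.051]
ft_force: [-9.3, -0.6, 8.3]
grip_width: 0.0004
```

Emit:
step_arm --pt "0 0 0.7 0"

```text
time_s: 20.05
tool_pos: [0.5716, 0.0189, 0.0266]
tool_rot: [0.703, -0.05, 0.708, 0.051]
ft_force: [-10.1, -0.2, 8.6]
grip_width: 0.0005
```

Emit:
step_arm --pt "0 0 0.7 0"

```text
time_s: 20.15
tool_pos: [0.5716, 0.0189, 0.0266]
tool_rot: [0.703, -0.05, 0.708, 0.051]
ft_force: [-12.5, -0.9, 12.1]
grip_width: 0.0004
```

```bash
python3 - <<'E'
from h import *
from plant import readout
rep(readout.get_state())
E
```

```text
t 20.15 L mm [17.39 64.6  26.65] F loader [-12.49, 0.87] 12.12
tool axes(x,y,z) in loader deg of z: -0.01 x [-7.9e-03 -2.0e-04 -1.0e+00]
```

The left end touches the rail at TCP x≈17.4. Now the right end.

Emit:
step_arm --pt "0 0 -10 0" --pt "0 0 -20 0" --pt "0 -34 0 0" --pt "0 -40 0 0" --pt "0 -40 0 0" --pt "0 -40 0 0" --pt "0 -32 0 0" --pt "0 -8 0 0" --pt "0 0 0 0" --pt "0 0 10 0"

```text
time_s: 21.15
tool_pos: [0.5817, -0.1749, 0.0262]
tool_rot: [0.705, -0.05, 0.706, 0.051]
ft_force: [0.1, -0.9, 0.9]
grip_width: 0.0006
```

Emit:
step_arm --pt "0 0 2 0" --pt "0 0 2 0" --pt "0 0 2 0" --pt "0 0 2 0" --pt "0 0 2 0" --pt "0 0 2 0" --pt "0 0 0 0"

```text
time_s: 21.85
tool_pos: [0.595, -0.1741, 0.0267]
tool_rot: [0.705, -0.05, 0.705, 0.05]
ft_force: [-1.2, 0.0, 0.5]
grip_width: 0.0004
```

Emit:
step_arm --pt "0 0 1 0" --pt "0 0 1 0" --pt "0 0 1 0" --pt "0 0 1 0"

```text
time_s: 22.25
tool_pos: [0.5991, -0.1738, 0.0267]
tool_rot: [0.705, -0.05, 0.705, 0.05]
ft_force: [-2.0, -1.3, 0.2]
grip_width: 0.0003
```

```bash
python3 - <<'E'
from h import *
from plant import readout
rep(readout.get_state())
E
```

```text
t 22.25 L mm [  17.11 -130.09   26.73] F loader [-2.2, -1.03] 0.19
tool axes(x,y,z) in loader deg of z: -0.03 x [ 2.e-04 -2.e-04 -1.e+00]
```

Emit:
step_arm --pt "0 0 1 0"

```text
time_s: 22.35
tool_pos: [0.6001, -0.1737, 0.0268]
tool_rot: [0.705, -0.05, 0.705, 0.05]
ft_force: [-2.3, -0.7, -1.0]
grip_width: 0.0003
```

Emit:
step_arm --pt "0 0 1 0"

```text
time_s: 22.45
tool_pos: [0.6002, -0.1736, 0.0267]
tool_rot: [0.705, -0.051, 0.706, 0.05]
ft_force: [-5.6, -3.4, 4.3]
grip_width: 0.0007
```

Emit:
step_arm --pt "0 0 0.7 0"

```text
time_s: 22.55
tool_pos: [0.6002, -0.1736, 0.0267]
tool_rot: [0.704, -0.051, 0.706, 0.051]
ft_force: [-7.3, -3.3, 4.8]
grip_width: 0.0002
```

```bash
python3 - <<'E'
from h import *
from plant import readout
rep(readout.get_state())
E
```

```text
t 22.55 L mm [  18.26 -130.05   26.7 ] F loader [-7.68, -2.2] 4.79
tool axes(x,y,z) in loader deg of z: 0.01 x [-3.2e-03 -3.0e-04 -1.0e+00]
```

Emit:
step_arm --pt "0 0 0.7 0" --pt "0 0 0 0"

```text
time_s: 22.75
tool_pos: [0.6002, -0.1736, 0.0267]
tool_rot: [0.704, -0.051, 0.707, 0.051]
ft_force: [-8.9, -2.9, 4.4]
grip_width: 0.0004
```

Emit:
step_arm --pt "0 0 -10 0" --pt "0 0 -10 0" --pt "0 34 0 0" --pt "0 40 0 0" --pt "0 40 0 0" --pt "0 40 0 0" --pt "0 32 0 0" --pt "0 8 0 0" --pt "0 0 0 0" --pt "0 0 10 0"

```text
time_s: 23.75
tool_pos: [0.5641, 0.0168, 0.0267]
tool_rot: [0.705, -0.051, 0.706, 0.05]
ft_force: [0.7, -0.1, 0.3]
grip_width: 0.0002
```

Emit:
step_arm --pt "0 0 2 0" --pt "0 0 2 0" --pt "0 0 2 0" --pt "0 0 0 0"

```text
time_s: 24.15
tool_pos: [0.5712, 0.0177, 0.0268]
tool_rot: [0.705, -0.05, 0.705, 0.05]
ft_force: [0.5, -0.5, -0.2]
grip_width: 0.0003
```

```bash
python3 - <<'E'
from h import *
from plant import readout
rep(readout.get_state())
E
```

```text
t 24.15 L mm [16.77 63.5  26.76] F loader [0.42, -0.53] -0.2
tool axes(x,y,z) in loader deg of z: -0.07 x [ 1.e-04 -0.e+00 -1.e+00]
```

Emit:
step_arm --pt "0 0 0.7 0"

```text
time_s: 24.25
tool_pos: [0.5713, 0.0181, 0.0266]
tool_rot: [0.705, -0.05, 0.705, 0.05]
ft_force: [-0.2, 0.0, -0.1]
grip_width: 0.0003
```

Emit:
step_arm --pt "0 0 0.7 0"

```text
time_s: 24.35
tool_pos: [0.5718, 0.0183, 0.0267]
tool_rot: [0.705, -0.05, 0.706, 0.05]
ft_force: [-2.7, -1.5, 1.4]
grip_width: 0.0004
```

Emit:
step_arm --pt "0 0 0.7 0"

```text
time_s: 24.45
tool_pos: [0.5718, 0.0183, 0.0266]
tool_rot: [0.705, -0.051, 0.706, 0.05]
ft_force: [-2.8, -1.2, 1.6]
grip_width: 0.0003
```

Emit:
step_arm --pt "0 0 0.7 0"

```text
time_s: 24.55
tool_pos: [0.5724, 0.0185, 0.0266]
tool_rot: [0.705, -0.051, 0.706, 0.05]
ft_force: [-3.4, -1.4, 2.5]
grip_width: 0.0002
```

```bash
python3 - <<'E'
from h import *
from plant import readout
rep(readout.get_state())
E
```

```text
t 24.55 L mm [18.15 64.11 26.61] F loader [-3.56, -0.93] 2.48
tool axes(x,y,z) in loader deg of z: -0.01 x [-2.2e-03 -3.0e-04 -1.0e+00]
```

Emit:
step_arm --pt "0 0 0.7 0"

```text
time_s: 24.65
tool_pos: [0.5728, 0.0187, 0.0266]
tool_rot: [0.704, -0.051, 0.706, 0.05]
ft_force: [-6.6, -1.9, 5.2]
grip_width: 0.0007
```

Emit:
step_arm --pt "0 0 0.7 0"

```text
time_s: 24.75
tool_pos: [0.5728, 0.0187, 0.0266]
tool_rot: [0.704, -0.051, 0.707, 0.05]
ft_force: [-9.6, -3.1, 8.8]
grip_width: 0.0005
```

Emit:
step_arm --pt "0 0 0.7 0" --pt "0 0 0 0"

```text
time_s: 24.95
tool_pos: [0.5728, 0.0187, 0.0266]
tool_rot: [0.703, -0.051, 0.707, 0.05]
ft_force: [-9.6, -3.2, 9.7]
grip_width: 0.0003
```

```bash
python3 - <<'E'
from h import *
from plant import readout
rep(readout.get_state())
E
```

```text
t 24.95 L mm [18.51 64.19 26.6 ] F loader [-9.97, -1.84] 9.74
tool axes(x,y,z) in loader deg of z: 0.0 x [-6.e-03 -7.e-04 -1.e+00]
```

Emit:
step_arm --pt "0 0 -10 0" --pt "0 0 -10 0" --pt "0 -34 0 0" --pt "0 -40 0 0" --pt "0 -40 0 0" --pt "0 -40 0 0" --pt "0 -32 0 0" --pt "0 -8 0 0" --pt "0 0 7 0" --pt "0 0 7 0"

```text
time_s: 25.95
tool_pos: [0.5973, -0.1729, 0.0266]
tool_rot: [0.705, -0.05, 0.705, 0.051]
ft_force: [-0.4, 0.2, -0.0]
grip_width: 0.0005
```

Emit:
step_arm --pt "0 0 2 0" --pt "0 0 1 0" --pt "0 0 1 0" --pt "0 0 1 0" --pt "0 0 0 0"

```text
time_s: 26.45
tool_pos: [0.6, -0.1721, 0.0268]
tool_rot: [0.704, -0.05, 0.707, 0.051]
ft_force: [-6.3, 0.5, 6.2]
grip_width: 0.0004
```

```bash
python3 - <<'E'
from h import *
from plant import readout
rep(readout.get_state())
E
```

```text
t 26.45 L mm [  18.29 -128.52   26.8 ] F loader [-6.18, 1.38] 6.16
tool axes(x,y,z) in loader deg of z: 0.05 x [-4.7e-03  9.0e-04 -1.0e+00]
```

Both ends stop at TCP x≈18.3–18.5, so the rack is flush. Next I'll move round to the -y end face.

Emit:
step_arm --pt "0 0 -15 0" --pt "0 0 -15 0" --pt "0 -30 0 0" --pt "0 -32 0 0" --pt "0 0 0 0" --pt "0 0 20 0" --pt "0 0 25 0" --pt "0 0 17 0" --pt "0 0 3 0" --pt "0 0 0 0"

```text
time_s: 27.45
tool_pos: [0.6457, -0.2284, 0.0265]
tool_rot: [0.705, -0.051, 0.705, 0.051]
ft_force: [0.6, 0.8, -1.1]
grip_width: 0.0007
```

```bash
python3 - <<'E'
from h import *
from plant import readout,read_camera
import cv2
rep(readout.get_state())
x=read_camera("top")["color"][140:262,250:430,::-1]
y=read_camera("scene")["color"][150:290,215:415,::-1]
cv2.imwrite("pics/t3.png",cv2.vconcat([cv2.resize(x,(440,298),interpolation=cv2.INTER_CUBIC),cv2.resize(y,(440,302),interpolation=cv2.INTER_CUBIC)]))
E
```

```text
t 27.45 L mm [  55.45 -190.74   26.51] F loader [0.74, 0.67] -1.1
tool axes(x,y,z) in loader deg of z: 0.06 x [-6.e-04  4.e-04 -1.e+00]
```

View pics/t3.png

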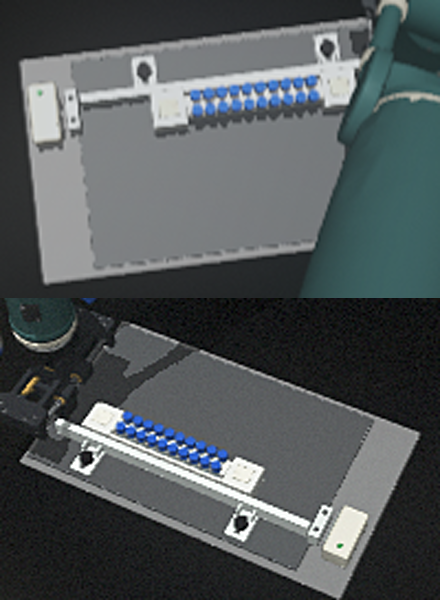

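The picture shows the rack flush along the rail in both views. Its left end is at (155,90) and the stop is at (75,108), so there are about 88 mm to slide. The gripper is clear behind the -y end, and I'll push along +y.

Emit:
step_arm --pt "0 10 0 0" --pt "0 6 0 0" --pt "0 3 0 0" --pt "0 2 0 0" --pt "0 2 0 0" --pt "0 2 0 0" --pt "0 2 0 0" --pt "0 2 0 0" --pt "0 2 0 0" --pt "0 2 0 0"

```text
time_s: 28.55
tool_pos: [0.6411, -0.1974, 0.0268]
tool_rot: [0.705, -0.051, 0.705, 0.05]
ft_force: [0.6, -2.6, -1.2]
grip_width: 0.0002
```

Emit:
step_arm --pt "0 2 0 0" --pt "0 2 0 0" --pt "0 2 0 0" --pt "0 2 0 0" --pt "0 2 0 0" --pt "0 2 0 0" --pt "0 2 0 0" --pt "0 2 0 0" --pt "0 2 0 0" --pt "0 2 0 0"

```text
time_s: 29.55
tool_pos: [0.6381, -0.1769, 0.0268]
tool_rot: [0.705, -0.05, 0.705, 0.05]
ft_force: [-0.1, -3.2, -1.1]
grip_width: 0.0006
```

Emit:
step_arm --pt "0 2 0 0" --pt "0 2 0 0" --pt "0 2 0 0" --pt "0 2 0 0" --pt "0 2 0 0" --pt "0 2 0 0" --pt "0 2 0 0" --pt "0 2 0 0" --pt "0 2 0 0" --pt "0 2 0 0"

```text
time_s: 30.55
tool_pos: [0.6353, -0.1571, 0.0268]
tool_rot: [0.705, -0.05, 0.705, 0.05]
ft_force: [-0.2, -2.8, -0.7]
grip_width: -0.0001
```

```bash
python3 - <<'E'
from h import *
from plant import readout
rep(readout.get_state())
E
```

```text
t 30.55 L mm [  55.27 -118.69   26.84] F loader [-0.65, -2.76] -0.75
tool axes(x,y,z) in loader deg of z: -0.02 x [-0.  0. -1.]
```

Emit:
step_arm --pt "0 2 0 0" --pt "0 2 0 0" --pt "0 2 0 0" --pt "0 2 0 0" --pt "0 2 0 0" --pt "0 2 0 0" --pt "0 2 0 0" --pt "0 2 0 0" --pt "0 2 0 0" --pt "0 2 0 0"

```text
time_s: 31.55
tool_pos: [0.6324, -0.1373, 0.0268]
tool_rot: [0.705, -0.05, 0.705, 0.05]
ft_force: [0.6, -2.0, -0.1]
grip_width: 0.0002
```

Emit:
step_arm --pt "0 2 0 0" --pt "0 2 0 0" --pt "0 2 0 0" --pt "0 2 0 0" --pt "0 2 0 0" --pt "0 1 0 0" --pt "0 1 0 0"

```text
time_s: 32.25
tool_pos: [0.6307, -0.1255, 0.0268]
tool_rot: [0.705, -0.05, 0.705, 0.05]
ft_force: [0.4, -2.2, -1.4]
grip_width: 0.0005
```

Emit:
step_arm --pt "0 1 0 0" --pt "0 1 0 0" --pt "0 1 0 0"

```text
time_s: 32.55
tool_pos: [0.6303, -0.1226, 0.0269]
tool_rot: [0.705, -0.05, 0.705, 0.05]
ft_force: [0.3, -2.7, -0.9]
grip_width: 0.0003
```

Emit:
step_arm --pt "0 1 0 0" --pt "0 1 0 0"

```text
time_s: 32.75
tool_pos: [0.63, -0.1206, 0.0268]
tool_rot: [0.705, -0.05, 0.705, 0.05]
ft_force: [-0.2, -3.1, -1.2]
grip_width: 0.0006
```

```bash
python3 - <<'E'
from h import *
from plant import readout
rep(readout.get_state())
E
```

```text
t 32.75 L mm [ 55.28 -81.8   26.83] F loader [-0.62, -3.0] -1.17
tool axes(x,y,z) in loader deg of z: -0.02 x [-1.e-04  0.e+00 -1.e+00]
```

Emit:
step_arm --pt "0 1 0 0" --pt "0 1 0 0"

```text
time_s: 32.95
tool_pos: [0.6297, -0.1186, 0.0268]
tool_rot: [0.705, -0.05, 0.705, 0.05]
ft_force: [0.8, -2.3, -0.3]
grip_width: 0.0003
```

Emit:
step_arm --pt "0 1 0 0"

```text
time_s: 33.05
tool_pos: [0.6296, -0.1176, 0.0269]
tool_rot: [0.705, -0.05, 0.705, 0.05]
ft_force: [-0.1, -2.6, -1.2]
grip_width: 0.0006
```

Emit:
step_arm --pt "0 1 0 0"

```text
time_s: 33.15
tool_pos: [0.6294, -0.1166, 0.0268]
tool_rot: [0.705, -0.05, 0.705, 0.05]
ft_force: [-0.1, -2.8, -0.2]
grip_width: 0.0002
```

Emit:
step_arm --pt "0 1 0 0"

```text
time_s: 33.25
tool_pos: [0.6294, -0.1164, 0.0269]
tool_rot: [0.705, -0.051, 0.705, 0.05]
ft_force: [1.5, -7.4, -1.7]
grip_width: 0.0002
```

Emit:
step_arm --pt "0 1 0 0"

```text
time_s: 33.35
tool_pos: [0.6296, -0.1163, 0.027]
tool_rot: [0.706, -0.052, 0.705, 0.05]
ft_force: [0.2, -11.2, -2.5]
grip_width: 0.0003
```

It's at the stop. Now I'll back off, go round, and check by touch that it is still flush at both ends.

Emit:
step_arm --pt "0 -8 0 0" --pt "0 -16 0 0" --pt "0 0 -25 0" --pt "0 0 -35 0" --pt "0 20 -5 0" --pt "0 30 0 0" --pt "0 0 0 0" --pt "0 0 15 0" --pt "0 0 10 0" --pt "0 0 0 0"

```text
time_s: 34.35
tool_pos: [0.5878, -0.0947, 0.0272]
tool_rot: [0.706, -0.051, 0.705, 0.051]
ft_force: [-0.5, 0.5, 0.3]
grip_width: 0.0004
```

```bash
python3 - <<'E'
from h import *
from plant import readout
rep(readout.get_state())
E
```

```text
t 34.35 L mm [ 17.23 -50.19  27.23] F loader [-0.43, 0.56] 0.31
tool axes(x,y,z) in loader deg of z: 0.01 x [ 1.5e-03 -1.0e-04 -1.0e+00]
```

Emit:
step_arm --pt "0 0 0.7 0" --pt "0 0 0 0"

```text
time_s: 34.55
tool_pos: [0.5864, -0.0948, 0.0266]
tool_rot: [0.705, -0.05, 0.705, 0.05]
ft_force: [-0.1, -0.2, -0.3]
grip_width: 0.0003
```

Emit:
step_arm --pt "0 0 0.7 0" --pt "0 0 0 0"

```text
time_s: 34.75
tool_pos: [0.5871, -0.0946, 0.0268]
tool_rot: [0.705, -0.05, 0.705, 0.05]
ft_force: [0.3, -0.0, 0.2]
grip_width: 0.0006
```

Emit:
step_arm --pt "0 0 0.7 0" --pt "0 0 0 0"

```text
time_s: 34.95
tool_pos: [0.588, -0.0944, 0.0269]
tool_rot: [0.705, -0.05, 0.705, 0.05]
ft_force: [-0.2, -0.9, -0.4]
grip_width: 0.0004
```

```bash
python3 - <<'E'
from h import *
from plant import readout
rep(readout.get_state())
E
```

```text
t 34.95 L mm [ 17.42 -49.92  26.9 ] F loader [-0.38, -0.9] -0.38
tool axes(x,y,z) in loader deg of z: -0.02 x [ 1.e-04 -0.e+00 -1.e+00]
```

Emit:
step_arm --pt "0 0 0.8 0" --pt "0 0 0 0"

```text
time_s: 35.15
tool_pos: [0.5887, -0.0943, 0.0268]
tool_rot: [0.705, -0.05, 0.705, 0.05]
ft_force: [-0.9, -0.9, 0.5]
grip_width: 0.0002
```

Emit:
step_arm --pt "0 0 0.8 0" --pt "0 0 0 0"

```text
time_s: 35.35
tool_pos: [0.5888, -0.0942, 0.0268]
tool_rot: [0.705, -0.05, 0.706, 0.051]
ft_force: [-3.7, -0.7, 2.7]
grip_width: 0.0007
```

Emit:
step_arm --pt "0 0 0.8 0" --pt "0 0 0 0"

```text
time_s: 35.55
tool_pos: [0.5889, -0.0942, 0.0268]
tool_rot: [0.704, -0.05, 0.706, 0.051]
ft_force: [-6.1, -2.4, 5.0]
grip_width: 0.0002
```

```bash
python3 - <<'E'
from h import *
from plant import readout
rep(readout.get_state())
E
```

```text
t 35.55 L mm [ 18.36 -49.83  26.78] F loader [-6.4, -1.51] 4.99
tool axes(x,y,z) in loader deg of z: -0.01 x [-3.1e-03 -1.0e-04 -1.0e+00]
```

Emit:
step_arm --pt "0 0 -10 0" --pt "0 0 -10 0" --pt "0 40 0 0" --pt "0 40 0 0" --pt "0 40 0 0" --pt "0 40 0 0" --pt "0 32 0 0" --pt "0 8 0 0" --pt "0 0 8 0" --pt "0 0 8 0"

```text
time_s: 36.55
tool_pos: [0.5586, 0.1027, 0.0269]
tool_rot: [0.706, -0.051, 0.705, 0.05]
ft_force: [-0.5, 0.1, -0.6]
grip_width: 0.0005
```

Emit:
step_arm --pt "0 0 1 0" --pt "0 0 0 0"

```text
time_s: 36.75
tool_pos: [0.5598, 0.1023, 0.0268]
tool_rot: [0.705, -0.05, 0.705, 0.05]
ft_force: [-0.3, -0.4, -1.3]
grip_width: 0.0007
```

Emit:
step_arm --pt "0 0 1 0" --pt "0 0 0 0"

```text
time_s: 36.95
tool_pos: [0.56, 0.103, 0.0267]
tool_rot: [0.705, -0.05, 0.705, 0.05]
ft_force: [-0.4, -0.1, -0.1]
grip_width: 0.0006
```

Emit:
step_arm --pt "0 0 0.8 0" --pt "0 0 0 0"

```text
time_s: 37.15
tool_pos: [0.5605, 0.1035, 0.0267]
tool_rot: [0.705, -0.05, 0.705, 0.05]
ft_force: [-0.4, -1.5, -0.2]
grip_width: 0.0006
```

```bash
python3 - <<'E'
from h import *
from plant import readout
rep(readout.get_state())
E
```

```text
t 37.15 L mm [ 18.44 149.93  26.72] F loader [-0.57, -1.47] -0.24
tool axes(x,y,z) in loader deg of z: -0.03 x [-5.e-04 -2.e-04 -1.e+00]
```

Emit:
step_arm --pt "0 0 0.8 0" --pt "0 0 0 0"

```text
time_s: 37.35
tool_pos: [0.5605, 0.1036, 0.0267]
tool_rot: [0.705, -0.051, 0.706, 0.05]
ft_force: [-3.6, -1.5, 1.8]
grip_width: 0.0003
```

Emit:
step_arm --pt "0 0 0.8 0" --pt "0 0 0 0"

```text
time_s: 37.55
tool_pos: [0.5606, 0.1036, 0.0266]
tool_rot: [0.704, -0.051, 0.707, 0.05]
ft_force: [-5.5, -2.9, 5.0]
grip_width: 0.0003
```

```bash
python3 - <<'E'
from h import *
from plant import readout
rep(readout.get_state())
E
```

```text
t 37.55 L mm [ 18.54 149.96  26.63] F loader [-5.82, -2.1] 5.04
tool axes(x,y,z) in loader deg of z: -0.0 x [-3.6e-03 -9.0e-04 -1.0e+00]
```

Both ends are flush. I'll withdraw and take a last look.

Emit:
step_arm --pt "0 0 -10 0" --pt "0 0 -30 0" --pt "0 0 -40 0" --pt "-30 0 -40 0" --pt "-40 0 -30 0" --pt "-40 0 -10 0" --pt "-40 0 0 0" --pt "0 0 0 0" --pt "0 0 0 0"

```text
time_s: 38.45
tool_pos: [0.405, 0.0816, 0.1782]
tool_rot: [0.707, -0.05, 0.704, 0.051]
ft_force: [-0.6, -0.4, -0.8]
grip_width: 0.0006
```

```bash
python3 - <<'E'
from h import *
from plant import readout,read_camera
import cv2
rep(readout.get_state())
x=read_camera("top")["color"]; y=read_camera("scene")["color"]
f=lambda a:cv2.resize(a[...,::-1],(480,300),interpolation=cv2.INTER_CUBIC)
cv2.imwrite("pics/t4.png",cv2.vconcat([f(x[140:250,250:426]),f(y[170:290,223:415])]))
cv2.imwrite("pics/top4.png",x[...,::-1])
a=cv2.imread("pics/top0.png").astype(int); d=abs(a-x[...,::-1]).max(2)
for n,(u0,u1,v0,v1) in dict(plate=(172,222,216,256),jar=(174,214,166,204),bottle=(456,484,172,198),tips=(440,494,232,274)).items(): print(n,d[v0:v1,u0:u1].mean().round(1))
E
```

```text
t 38.45 L mm [-138.62  150.38  178.21] F loader [-0.65, -0.36] -0.79
tool axes(x,y,z) in loader deg of z: -0.01 x [ 4.7e-03  9.0e-04 -1.0e+00]
plate 0.7
jar 1.1
bottle 1.1
tips 0.9
```

View pics/t4.png

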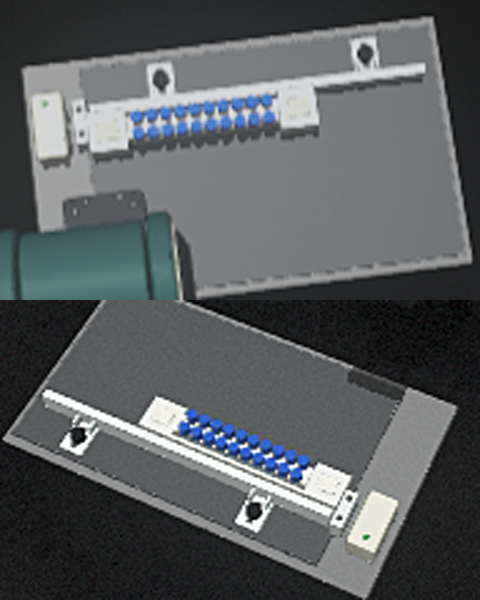

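The rack lies along the rail with its left end at the stop (88,130), the gripper is clear, and the bystanders haven't changed. I'll hand it in.

```bash
python3 -c "
from plant import arm
print(arm.job_done())"
```

```text
the job is handed in; nothing more can be done
None
```

The rack is handed in flush along the guide rail and against the end stop, at about 38.5 s of the 70 s allowed. I pushed its left and right end blocks in turn with closed fingers until both ends met the rail. Then I slid it about 86 mm on its -y end face until the force rose at the stop.

**Flush with the rail:** after the slide I touched both ends again. They stopped at 18.4 mm (right) and 18.5 mm (left), against 18.3 and 18.5 mm before it.

**Against the stop:** contact came within about 1 mm of where the camera measurement put it. I did not touch the stop again after the last pushes against the rail. The final pictures show the rack at the stop, with any gap too small for them to show.

**Pins:** the robot gives no reading for the two sensing pins, so that both are pressed in is inferred from the flush contact.

**Push force:** readings stayed at or below about 12.5 N into the rail and 11.2 N into the stop. During the rail pushes the wrist also read a vertical force of up to 12 N. I took it for friction on the fingers but did not confirm that. Counting it, the highest total was about 17 N, under the 20 N limit.

**Other things:** the tubes were not pushed on, and the before and after pictures show the four bystanders unmoved.

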